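# Set the focus ring of the short lens to the index line

## Task

Two lenses stand nose-up on round test stands on the camera shop counter. Turn the focus ring of the shorter lens until its tab stands over the long index line on that stand's dial, then let go; leave the focus of the taller lens as it is.

Things in the scene. Friction and masses are not known exactly. Their poses are not given: they have to be found in the camera images.
- short_ring (a joint): Focus ring of the short lens, rad: 0 with the tab exactly over the index line, positive counter-clockwise from above; upright axis, stops at -1.9 and 0.7, starts between -1.4 and -0.65. Turns with about 0.06 N m and stays where left. A black ribbed cylinder, 50 mm diameter, 44 to 82 mm above the counter; above it a 47 mm rim, lens top at 88 mm; below it a 44 mm barrel.
- short_grip (a point): On the axis of the short lens at a good gripping height of its ring, 68 mm above the counter; turns with the ring: x along the tab, z up. The one black tab, white line on top, sticks out sideways at the ring's foot: 12 mm wide, to 48 mm from the axis, 46 to 58 mm above the counter. Grip the ring from above across the diameter square to the tab.
- short_index (a point): Middle of the index line on the short lens's dial, 45 mm from the lens axis, 26 mm above the counter; x points outward along the line, z up. A black line 32 mm long, 5 mm broad; the other marks, 20 degrees apart near the rim, are short and thin. The dial is the aluminium top of the stand, a grey round foot of 130 mm diameter, fixed to the counter.
- tall_tab (a point): In the tab of the tall lens's focus ring, 52 mm from that lens's axis, 78 mm above the counter; x points outward along the tab. The tall lens is a bystander on the same kind of stand and dial: 54 to 72 mm wide, its top 158 mm above the counter. Its ring turns as easily and must be left as it is.

How it is judged:
At the end, for the whole second after the job is handed in: The short lens's focus ring is at rest with its tab over the index line, within 0.2 rad (11 degrees) either way, and the tall lens's tab is within 10 mm of where it started (value of joint short_ring between -0.2 and 0.2 rad and velocity of joint short_ring between -0.05 and 0.05 rad/s and distance of tall_tab from where it was at the start of the episode below 0.01 m); the robot touches nothing.
It fails at once if the focus ring of the tall lens is turned (its tab moves more than 10 mm) (distance of tall_tab from where it was at the start of the episode above 0.01 m).
It also fails if it takes over 32 s, if anything falls off the work surface, if the arm or the gripper's body presses on something with over 40 N, if the wrist force passes 120 N, or if a joint passes its speed limit or range.

## Robot

A 6-joint arm with a two-finger parallel gripper is mounted at the origin on the work surface. World frame = base frame: x ahead of the robot, y to its left, z up, the work surface at z = 0. Lengths are in m, angles in rad, forces in N, time in s.
With the tool pointing down it reaches from about 0.35 to 0.975 m from the base axis. Payload 4.9 kg.
Tool frame: the origin (TCP) lies between the finger pads; the fingertips stand r.tips_ahead ahead of it and the grasp point (between the pads) lies 11 mm behind it (r.tips_ahead is the distance from the TCP to the fingertips, in m); z points along the fingers, y is the direction in which the jaws open and shut (so a half turn about z gives the same grasp; the last joint's range is limited). The gripper opens to 85 mm and grips with 20 to 120 N. Pads are 22 mm wide; open, the fingers measure 114 mm over their backs; the gripper's body (76 mm by 85 mm) begins 54 mm behind the grasp point. The pads swing forward as they close: fully open they stand 13 mm farther back than shut.
Start: joints at [-1.233, 0.053, 1.613, -0, 1.476, -0.119], TCP at [0.276, -0.561, 0.205] pointing down, gripper open.
Joint ranges: [-3.01, 3.01], [-1.01, 2.22], [0.06, 2.58], [-1.02, 4.17], [0.09, 2.62], [-3.14, 3.14]. Speed limits (rad/s): [2.57, 2.57, 3.14, 3.14, 3.14, 3.14].

## Interface

Orientations are given as a unit quaternion [w, x, y, z].
In Python, from rig import r gives the robot as it stands.
- The arm moves only by the tool jog_arm, never from a script. Its argument "rows" is one flat list of numbers, 4 for each row, row after row: the shift along the tool's x, y, z in mm, then the turn about the tool's z in rad. A call has 1 to 5 rows; each row is the pose to reach, as a shift and turn from the pose commanded when the call began, along the tool's axes at that moment; what a row does not reach only later rows make up. A row lasts 1/10 s, in which the tool goes at most 50 mm and 8.59 degrees, less where a joint would pass 70% of its speed; a pose out of reach is approached as far as the arm can. A call with a gripper value outside its range is refused whole. "grip" is the closure, from -1 (fully open) to 1 (shut), set as the call begins (left out, the last holds). The fingers move at their own pace and stop on an object; "squeeze" is the grip in N (left out, the last holds). Time passes only in rows, so rows that repeat a pose let the fingers close. It gives the time, the measured TCP pose, the force and the opening at its end, in the units of the state.
- r.read_state(): the state, without advancing time (a new reading comes with each control period).
- r.camera(name): name is "scene" or "top"; returns (picture, depth): 420x560x3 uint8, red, green, blue; 420x560 float32, m along the optical axis (not along the pixel's ray), 0 where there is no reading.
- r.calibration(name): a dict with "intrinsics" (3x3 intrinsics, pixels), "R" (3x3) and "t" (3): a world point X has camera coordinates R X + t. Camera axes: x right, y down, z forward; pixel columns grow to the right and rows downward; lengths in m; the calibration is good to about 2 mm. A picture is of the moment at which its call begins. calibration takes no time and is no camera call.
- r.job_done(): hands the job in, once; it reports no verdict.
The state is a dict: "time": time; "joints": joint angles; "joint_vel": joint speeds; "joint_torque": joint torques, N m; "tool_pos": TCP position; "eef_rot": TCP orientation; "ft_force": force on the tool from outside, world axes, zero at the start; "wrist_torque": the same for the moment, N m; "grip_width": finger opening in m.
Only numpy, scipy, OpenCV 4.12 (cv2) and the standard library are available. Lean on these libraries where they do the work, as an engineer would, in place of code of your own. Each camera call takes 0.05 s, during which the arm holds its last target.

## Working session

There is one attempt and no reset: what is moved stays moved. The work goes in short steps, Python scripts to look and compute and a tool call to move; the robot and the scene stay as the last step left them, time stands still between calls to the robot, and variables do not carry over. Pictures are saved under pics/ and viewed, and the job is handed in when it is done.

Besides the shell and the picture viewer there is one more tool, called after "Request:" as name(argument=value, ...), one argument or row to a line, values as JSON. jog_arm: Moves the arm, as the interface text tells. Its arguments: {"type":"object","properties":{"rows":{"type":"array"},"grip":{"type":"number"},"squeeze":{"type":"number"}},"required":["rows"]}

```bash
mkdir -p pics
python3 - <<'E'
from rig import r
import cv2,numpy as np
for n in("scene","top"):
    p,d=r.camera(n); cv2.imwrite(f"pics/{n}0.png",p[:,:,::-1]); np.savez(f"{n}0.npz",p=p,d=d); print(n,r.calibration(n))
s=r.read_state(); print(s, r.tips_ahead)
E
```

```text
scene {'intrinsics': array([[418.88408745,   0.        , 266.57389947],
       [  0.        , 418.88408745, 203.82601794],
       [  0.        ,   0.        ,   1.        ]]), 'R': array([[ 0.19828355,  0.98008989, -0.01036522],
       [ 0.63191214, -0.13591279, -0.76302998],
       [-0.74924674,  0.14474639, -0.64627998]]), 't': array([-0.11863736, -0.26596141,  1.21745371])}
top {'intrinsics': array([[475.50043975,   0.        , 289.68013098],
       [  0.        , 475.50043975, 204.76837224],
       [  0.        ,   0.        ,   1.        ]]), 'R': array([[ 0.02880123, -0.99958241, -0.00234417],
       [-0.98091956, -0.02781225, -0.19241439],
       [ 0.19226884,  0.00784121, -0.98131096]]), 't': array([-0.02161729,  0.57922035,  0.83510059])}
{'time': 0.1, 'joints': array([-1.23298796e+00,  5.32794057e-02,  1.61420660e+00,  1.38096150e-07,
        1.47601520e+00, -1.18995782e-01]), 'joint_vel': array([ 9.02612393e-05, -1.53178272e-03, -1.99381130e-03,  1.67925904e-05,
       -3.40214710e-04, -1.03774879e-03]), 'joint_torque': array([-9.43348714e-04, -3.94901955e+01, -3.71362531e+01, -2.04887519e-04,
        3.93845068e-03, -2.52885252e-05]), 'tool_pos': array([ 0.27546585, -0.5603081 ,  0.20376329]), 'eef_rot': array([-9.48577645e-04,  9.74029000e-01,  2.26421279e-01, -1.04127286e-04]), 'ft_force': array([-0.30099857, -0.64167812, -0.31123874]), 'wrist_torque': array([-0.03785959,  0.01659242, -0.01282749]), 'grip_width': 0.08520389477908014} 0.008
```

View pics/scene0.png

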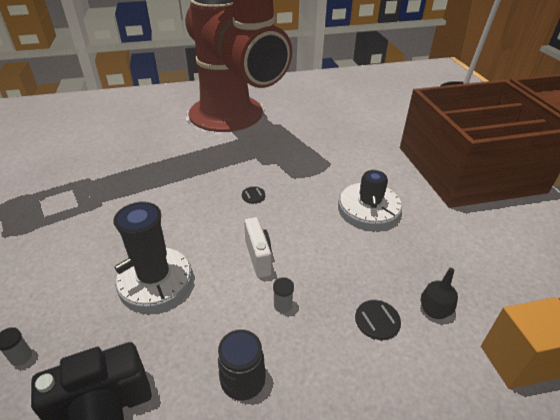

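View pics/top0.png

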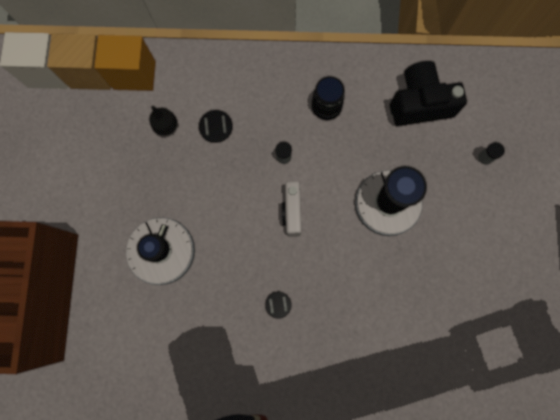

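The scene view shows the short lens at about (373,190) and the tall one at (148,250). In the top view they are at (153,247) and (403,190). I'll zoom in to tell the tab from the index line.

Run:
```python
import cv2,numpy as np
from rig import r
a=np.load("top0.npz");b=np.load("scene0.npz")
A=cv2.resize(a['p'][210:290,115:205],None,fx=5,fy=5,interpolation=3)
B=cv2.resize(b['p'][160:235,330:412],None,fx=5,fy=5,interpolation=3)
h=max(A.shape[0],B.shape[0]);im=np.zeros((h,A.shape[1]+B.shape[1],3),np.uint8)
im[:A.shape[0],:A.shape[1]]=A;im[:B.shape[0],A.shape[1]:]=B
im=np.clip(im.astype(float)*1.6,0,255).astype(np.uint8)
im=im[:, :800] if im.shape[1]>800 else im
cv2.imwrite("pics/zoom.png",im[:,:,::-1]);print(im.shape)
# points near short stand
c=r.calibration("top");K=c['intrinsics'];d=a['d']
v,u=np.mgrid[0:420,0:560];Pc=np.stack([(u-K[0,2])/K[0,0]*d,(v-K[1,2])/K[1,1]*d,d],-1)
W=(Pc-c['t'])@c['R'];np.save("Wtop.npy",W)
sub=W[210:290,115:205].reshape(-1,3);g=sub[(abs(sub[:,2]-.026)<.006)]
pts=g[:,:2].astype(np.float32)
print("dial",len(g),g.mean(0),cv2.minEnclosingCircle(pts))
t=sub[sub[:,2]>.08];print("top",len(t),t.mean(0),cv2.minEnclosingCircle(t[:,:2].astype(np.float32)),t[:,2].max())
t=sub[(sub[:,2]>.036)&(sub[:,2]<.07)]
print(np.round(t,3)[:60])
print("base height check",np.median(W[150:180,230:260,2]))
```

```text
(400, 800, 3)
dial 2567 [0.4877464  0.23833683 0.02498168] ((0.4908750057220459, 0.24260815978050232), 0.06455066055059433)
top 635 [0.48787047 0.23266029 0.11595972] ((0.45517539978027344, 0.12600459158420563), 0.14591623842716217) 0.9308930173743022
[[0.537 0.234 0.054]
 [0.537 0.232 0.055]
 [0.537 0.23  0.054]
 [0.537 0.228 0.056]
 [0.535 0.233 0.056]
 [0.535 0.232 0.054]
 [0.534 0.229 0.058]
 [0.535 0.228 0.055]
 [0.535 0.226 0.054]
 [0.535 0.224 0.056]
 [0.532 0.235 0.057]
 [0.532 0.233 0.058]
 [0.533 0.231 0.056]
 [0.532 0.228 0.059]
 [0.533 0.228 0.054]
 [0.533 0.226 0.056]
 [0.533 0.223 0.057]
 [0.534 0.223 0.051]
 [0.53  0.234 0.058]
 [0.531 0.233 0.056]
 [0.531 0.23  0.058]
 [0.531 0.229 0.058]
 [0.53  0.226 0.06 ]
 [0.531 0.225 0.057]
 [0.531 0.224 0.055]
 [0.532 0.223 0.052]
 [0.529 0.236 0.056]
 [0.529 0.235 0.056]
 [0.529 0.233 0.056]
 [0.529 0.23  0.058]
 [0.529 0.229 0.057]
 [0.529 0.227 0.057]
 [0.529 0.225 0.056]
 [0.529 0.224 0.055]
 [0.53  0.224 0.048]
 [0.527 0.236 0.057]
 [0.526 0.233 0.06 ]
 [0.526 0.231 0.062]
 [0.527 0.231 0.055]
 [0.527 0.228 0.059]
 [0.527 0.227 0.055]
 [0.527 0.226 0.055]
 [0.528 0.224 0.054]
 [0.525 0.236 0.056]
 [0.525 0.234 0.057]
 [0.525 0.232 0.056]
 [0.525 0.23  0.057]
 [0.525 0.229 0.057]
 [0.526 0.228 0.053]
 [0.525 0.225 0.057]
 [0.526 0.225 0.048]
 [0.523 0.238 0.057]
 [0.523 0.235 0.058]
 [0.523 0.234 0.057]
 [0.523 0.232 0.056]
 [0.523 0.23  0.056]
 [0.523 0.229 0.056]
 [0.524 0.227 0.055]
 [0.524 0.225 0.054]
 [0.521 0.238 0.056]]
base height check -0.0010920761956278828
```

View pics/zoom.png

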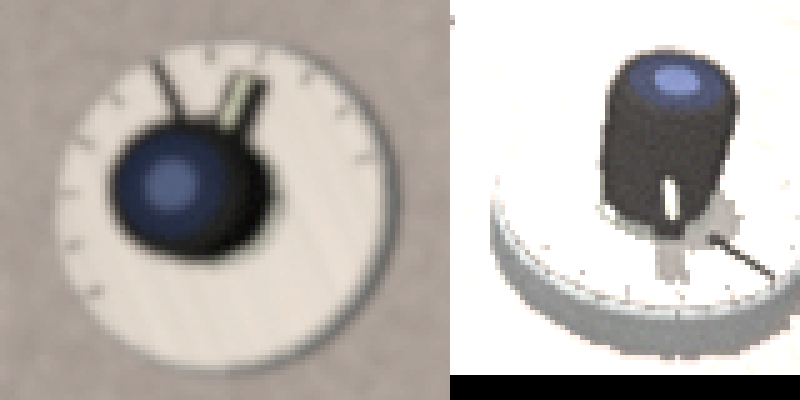

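In the zoom, the index line runs (155,62)–(182,120) and the tab with its white line runs (243,75)–(228,128). Next I'll measure the axis, the tab angle and the index angle.

Run:
```python
import cv2,numpy as np
from rig import r
W=np.load("Wtop.npy");p=np.load("top0.npz")['p']
c=r.calibration("top");K=c['intrinsics']
def ray(u,v,z):
    d=c['R'].T@np.array([(u-K[0,2])/K[0,0],(v-K[1,2])/K[1,1],1]);o=-c['R'].T@c['t'];return (o+d*(z-o[2])/d[2])[:2]
sub=W[210:290,115:205].reshape(-1,3)
t=sub[(sub[:,2]>.083)&(sub[:,2]<.094)];print("top",len(t),t.mean(0),cv2.minEnclosingCircle(t[:,:2].astype(np.float32)))
# dial edge: project colour mask (bright) boundary
g=cv2.cvtColor(p,cv2.COLOR_RGB2GRAY)
m=((g>125)).astype(np.uint8);m[:, :118]=0;m[:210]=0;m[290:]=0;m[:,200:]=0
cs,_=cv2.findContours(m,0,2);cn=max(cs,key=cv2.contourArea)
E=np.array([ray(*q[0],.026) for q in cn],np.float32)
from scipy.optimize import least_squares
f=least_squares(lambda x:np.hypot(*(E-x[:2]).T)-x[2],[.49,.24,.065],loss='soft_l1',f_scale=.001);print("dial",f.x,len(E))
C=f.x[:2]
z=lambda x,y:(115+(x-2)/5,210+(y-2)/5)
i1=ray(*z(155,62),.026);i2=ray(*z(182,120),.026)
t1=ray(*z(243,75),.058);t2=ray(*z(228,128),.058)
for n,a in(("i1",i1),("i2",i2),("t1",t1),("t2",t2)):
    e=a-C;print(n,a,np.hypot(*e),np.arctan2(e[1],e[0]))
e=i1-i2;print(np.arctan2(e[1],e[0]));e=t1-t2;print(np.arctan2(e[1],e[0]))
tb=sub[(sub[:,2]>.05)&(sub[:,2]<.062)];rr=np.hypot(*(tb[:,:2]-C).T);tb=tb[(rr>.03)&(rr<.055)];e=tb.mean(0)[:2]-C;print("tab depth",len(tb),np.arctan2(e[1],e[0]))
s=r.read_state();from scipy.spatial.transform import Rotation as Ro
q=s['eef_rot'];print(Ro.from_quat([*q[1:],q[0]]).as_matrix())
```

```text
top 548 [0.49113507 0.24255154 0.08734617] ((0.492055207490921, 0.2425960749387741), 0.024241449311375618)
dial [0.48759845 0.24144666 0.05624687] 180
i1 [0.54383152 0.27173756] 0.06387249552552116 0.49410061320143084
i2 [0.52166254 0.25941693] 0.0385135367124274 0.48543821980626184
t1 [0.5350913  0.22858826] 0.04920273261173736 -0.2644051247279192
t2 [0.51516312 0.23255116] 0.028964482895356105 -0.3121629932820497
0.5072548198269663
-0.1962980351633999
tab depth 81 -0.28293038530217846
[[ 8.97466787e-01  4.41081587e-01 -6.32402321e-04]
 [ 4.41081982e-01 -8.97465009e-01  1.80073100e-03]
 [ 2.26710335e-04 -1.89503754e-03 -9.99998179e-01]]
```

Run:
```python
import cv2,numpy as np
from rig import r
C=np.array([.491,.2425])
for n,f in(("top","top0.npz"),("scene","scene0.npz")):
    a=np.load(f);p=a['p'].astype(int);c=r.calibration(n);K=c['intrinsics'];o=-c['R'].T@c['t']
    def ray(z):
        v,u=np.mgrid[0:420,0:560];d=np.stack([(u-K[0,2])/K[0,0],(v-K[1,2])/K[1,1],u*0+1.],-1)@c['R']
        return (o+d*((z-o[2])/d[...,2])[...,None])[...,:2]
    d=a['d'];v,u=np.mgrid[0:420,0:560]
    W=(np.stack([(u-K[0,2])/K[0,0]*d,(v-K[1,2])/K[1,1]*d,d],-1)-c['t'])@c['R']
    e=W[...,:2]-C;rr=np.hypot(e[...,0],e[...,1])
    t=W[(rr<.027)&(abs(W[...,2]-.088)<.005)];print(n,"top circ",len(t),t.mean(0),cv2.minEnclosingCircle(t[:,:2].astype(np.float32)))
    m=(W[...,2]>.046)&(W[...,2]<.064)&(rr>.03)&(rr<.054)
    x=e[m];print(" tab",m.sum(),np.arctan2(*x.mean(0)[::-1]),x.mean(0))
    w=m&(p.sum(2)>330)
    x=(ray(.058)-C)[w];print(" white",w.sum(),np.arctan2(*x.mean(0)[::-1]) if len(x) else 0,np.round(x,3).tolist()[:20])
    x=ray(.026)-C;R=np.hypot(x[...,0],x[...,1]);m=(abs(W[...,2]-.026)<.008)&(R>.04)&(R<.06)&(p.sum(2)<330)&(abs(np.arctan2(x[...,1],x[...,0])-.5)<.25)
    print(" idx",m.sum(),np.arctan2(*x[m].mean(0)[::-1]))
    t=W[(abs(W[...,2]-.158)<.006)&(W[...,0]>.3)&(abs(W[...,1]+.18)<.1)];print(" tall",len(t),t.mean(0))
```

```text
top top circ 548 [0.49113507 0.24255154 0.08734617] ((0.492055207490921, 0.2425960749387741), 0.024241449311375618)
 tab 73 -0.3401454833279248 [ 0.03662283 -0.01296084]
 white 2 -0.3223990693969088 [[0.041, -0.014], [0.032, -0.011]]
 idx 36 0.5013325797399579
 tall 1393 [ 0.59785888 -0.19777884  0.15755694]
scene top circ 293 [0.49332243 0.23947885 0.08729432] ((0.49022436141967773, 0.24086298048496246), 0.024398822337388992)
 tab 67 -0.3859802743211874 [ 0.03888684 -0.0158022 ]
 white 15 -0.3690444222960935 [[0.028, -0.012], [0.029, -0.01], [0.031, -0.013], [0.032, -0.011], [0.034, -0.015], [0.034, -0.013], [0.037, -0.016], [0.037, -0.014], [0.04, -0.017], [0.04, -0.015], [0.041, -0.013], [0.043, -0.018], [0.043, -0.016], [0.043, -0.014], [0.046, -0.017]]
 idx 13 0.45924689431944704
 tall 1227 [ 0.60130715 -0.19952427  0.15797691]
```

Request:
jog_arm(
  rows=[40, -30, -10, 0.1, 75, -75, -20, 0.2, 107, -112, -20, 0.3, 140, -150, -20, 0.4, 170, -185, -20, 0.5],
  grip=-1,
)

```text
time: 0.6
tool_pos: [0.3456, -0.3218, 0.2245]
eef_rot: [-0.0, 1.0, -0.024, -0.0]
ft_force: [0.8, 0.2, -0.1]
grip_width: 0.0853
```

```bash
cat > rem.py <<'E'
from rig import r
import numpy as np,sys
from scipy.spatial.transform import Rotation as Ro
def rem(x,y,z,yaw):
    s=r.read_state();q=s['eef_rot'];M=Ro.from_quat([*q[1:],q[0]]).as_matrix()
    a=np.arctan2(M[1,0],M[0,0])
    print("t",s['time'],s['tool_pos'],"yaw",a,"shift mm",1000*M.T@(np.array([x,y,z])-s['tool_pos']),"turn",a-yaw,s['ft_force'],s['grip_width'],s['joints'][5])
rem(*map(float,sys.argv[1:]))
E
python3 rem.py .4915 .2415 .224 -.34
```

```text
t 0.6 [ 0.34561574 -0.32179125  0.22446243] yaw -0.047983358886385837 shift mm [ 118.69814276 -569.63995313    0.73516518] turn 0.2920166411136142 [ 0.76323505  0.20179701 -0.05639417] 0.08531854960220384 0.7110977959370964
```

Request:
jog_arm(
  rows=[10, -45, 0, 0.05, 20, -93, 0, 0.1, 30, -141, 0, 0.15, 40, -189, 0, 0.2, 50, -237, 0, 0.29],
)

```text
time: 1.1
tool_pos: [0.4056, -0.0872, 0.2246]
eef_rot: [0.0, 0.986, -0.168, 0.0]
ft_force: [0.3, 0.5, 0.2]
grip_width: 0.0853
```

```bash
python3 rem.py .4915 .2415 .224 -.34
```

```text
t 1.1 [ 0.4056099  -0.08722449  0.22459219] yaw -0.3367599865587177 shift mm [ -27.55517412 -338.64082135    0.59933455] turn 0.00324001344128233 [0.31988898 0.51958748 0.23133747] 0.0852775901062751 1.5158835439953497
```

Request:
jog_arm(
  rows=[-4, -48, 0, 0, -8, -96, 0, 0, -12, -144, 0, 0, -16, -192, 0, 0, -20, -240, 0, 0],
)

```text
time: 1.6
tool_pos: [0.4652, 0.1463, 0.2246]
eef_rot: [0.0, 0.986, -0.166, 0.0]
ft_force: [0.5, 0.3, 0.6]
grip_width: 0.0852
```

Request:
jog_arm(
  rows=[-4, -40, 0, 0, -7, -75, 0, 0, -7, -95, 0, 0, -7, -98, 0, 0, -7, -98, 0, 0],
)

```text
time: 2.1
tool_pos: [0.4905, 0.239, 0.2243]
eef_rot: [0.001, 0.986, -0.165, -0.001]
ft_force: [0.6, 0.2, -0.3]
grip_width: 0.0859
```

```bash
python3 rem.py .4915 .2415 .058 -.34
```

```text
t 2.1 [0.49049173 0.23897727 0.22426048] yaw -0.33238325490370724 shift mm [  0.28323913  -2.91643636 166.2568518 ] turn 0.007616745096292787 [ 0.558556    0.21418362 -0.25440355] 0.08589886935312574 2.2203903119672637
```

Request:
jog_arm(
  rows=[0, -2, 30, 0, 0, -3, 65, 0, 0, -3, 95, 0, 0, -3, 120, 0, 0, -3, 120, 0],
)

```text
time: 2.6
tool_pos: [0.4885, 0.2394, 0.1003]
eef_rot: [0.002, 0.986, -0.167, -0.004]
ft_force: [-0.2, -1.1, -0.4]
grip_width: 0.0853
```

```bash
python3 rem.py .4915 .2415 .059 -.34;python3 - <<'E'
from rig import r
import cv2,numpy as np
p,d=r.camera("scene");a=cv2.resize(p[120:240,310:430],None,fx=4,fy=4,interpolation=3)
cv2.imwrite("pics/s1.png",a[:,:,::-1])
E
```

```text
t 2.6 [0.4884882  0.23942703 0.10034215] yaw -0.3348484810378325 shift mm [ 2.44419488 -3.17977642 41.30927826] turn 0.005151518962167534 [-0.18930951 -1.06749201 -0.39326274] 0.08528018149979912 2.2248076061618574
```

View pics/s1.png

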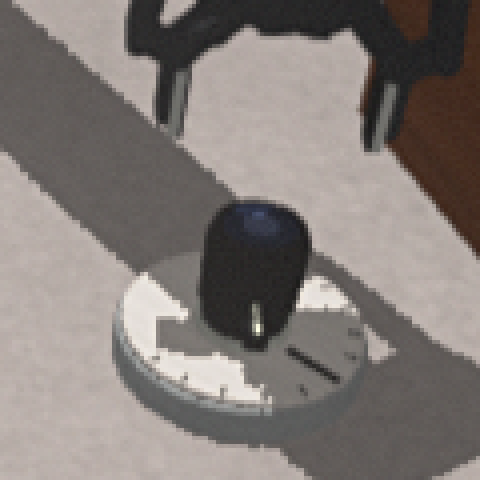

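Run:
```python
from rig import r
import numpy as np
from scipy.spatial.transform import Rotation as Ro
c=r.calibration("scene");s=r.read_state();q=s['eef_rot'];M=Ro.from_quat([*q[1:],q[0]]).as_matrix();print(s['tool_pos'])
for nm,l in(("tcp",(0,0,0)),("tipL",(0,.045,-.005)),("tipR",(0,-.045,-.005)),("ctip",(0,0,-.005))):
    P=c['K'] if 0 else c['intrinsics']@(c['R']@(s['tool_pos']+M@np.array(l))+c['t']);u=P[:2]/P[2];print(nm,u,(u-[310,120])*4)
for X in([.4915,.2415,.088],[.4915,.2415,.026]):
    P=c['intrinsics']@(c['R']@np.array(X)+c['t']);u=P[:2]/P[2];print(X,(u-[310,120])*4)
_,d=r.camera("scene")
print(d[153,353],d[150,353],d[155,404],d[150,405],d[172,374])
def back(u,v):
    K=c['intrinsics'];z=d[v,u];return (np.array([(u-K[0,2])/K[0,0]*z,(v-K[1,2])/K[1,1]*z,z])-c['t'])@c['R']
for a in((353,150),(354,148),(405,152),(405,150),(406,147),(374,172)):print(a,back(*a))
```

```text
[0.49024829 0.24019218 0.10309362]
tcp [375.56581638 169.28422146] [262.2632655  197.13688583]
tipL [352.55256038 165.53714167] [170.21024151 182.14856667]
tipR [399.68600039 168.86660718] [358.74400155 195.46642871]
ctip [375.97939748 167.19199321] [263.91758991 188.76797286]
[0.4915, 0.2415, 0.088] [260.93272614 223.20873726]
[0.4915, 0.2415, 0.026] [242.09509162 319.77579844]
1.0500133 0.78377324 0.7772157 0.77143896 0.8362597
(353, 150) [0.48494428 0.18953435 0.15128422]
(354, 148) [0.48395899 0.19140902 0.15481633]
(405, 152) [0.51395635 0.27969947 0.1527808 ]
(405, 150) [0.51367145 0.27889861 0.15708001]
(406, 147) [0.51465517 0.27883883 0.16419592]
(374, 172) [0.47957131 0.24378213 0.08844979]
```

Run:
```python
from rig import r
import cv2,numpy as np
p,d=r.camera("scene");a=cv2.resize(p[120:240,310:430],None,fx=4,fy=4,interpolation=3)
t,dt=r.camera("top");b=cv2.resize(t[200:290,100:200],None,fx=4,fy=4,interpolation=3)
im=np.zeros((480,880,3),np.uint8);im[:,:480]=a;im[:360,480:]=b
cv2.imwrite("pics/s2.png",cv2.resize(im,(800,436))[:,:,::-1]);np.savez("s2.npz",p=p,d=d,t=t,dt=dt)
s=r.read_state();print(s['time'],s['tool_pos'],s['joints'])
c=r.calibration("scene");K=c['intrinsics'];v,u=np.mgrid[0:420,0:560]
W=(np.stack([(u-K[0,2])/K[0,0]*d,(v-K[1,2])/K[1,1]*d,d],-1)-c['t'])@c['R']
for col in (352,354,402,404,406):
    print(col,[(v,*np.round(W[v,col],3)) for v in range(140,172,4)])
```

```text
2.8 [0.49317699 0.24175705 0.1071819 ] [ 3.20330791e-01 -4.91542895e-02  1.88265748e+00 -1.10645148e-04
  1.30467837e+00  2.22511023e+00]
352 [(140, np.float64(0.481), np.float64(0.187), np.float64(0.171)), (144, np.float64(0.479), np.float64(0.189), np.float64(0.161)), (148, np.float64(0.48), np.float64(0.189), np.float64(0.153)), (152, np.float64(0.274), np.float64(0.285), np.float64(-0.001)), (156, np.float64(0.29), np.float64(0.279), np.float64(-0.003)), (160, np.float64(0.309), np.float64(0.272), np.float64(-0.001)), (164, np.float64(0.323), np.float64(0.267), np.float64(-0.002)), (168, np.float64(0.34), np.float64(0.26), np.float64(-0.001))]
354 [(140, np.float64(0.481), np.float64(0.191), np.float64(0.17)), (144, np.float64(0.484), np.float64(0.19), np.float64(0.164)), (148, np.float64(0.486), np.float64(0.19), np.float64(0.156)), (152, np.float64(0.485), np.float64(0.192), np.float64(0.147)), (156, np.float64(0.293), np.float64(0.283), np.float64(-0.0)), (160, np.float64(0.308), np.float64(0.278), np.float64(-0.002)), (164, np.float64(0.325), np.float64(0.271), np.float64(-0.
[... 922 characters left out ...]
oat64(0.336), np.float64(0.396), np.float64(-0.001)), (164, np.float64(0.351), np.float64(0.389), np.float64(-0.001)), (168, np.float64(0.365), np.float64(0.382), np.float64(-0.002))]
406 [(140, np.float64(0.51), np.float64(0.279), np.float64(0.176)), (144, np.float64(0.515), np.float64(0.277), np.float64(0.171)), (148, np.float64(0.515), np.float64(0.279), np.float64(0.162)), (152, np.float64(0.516), np.float64(0.281), np.float64(0.154)), (156, np.float64(0.322), np.float64(0.407), np.float64(0.0)), (160, np.float64(0.336), np.float64(0.401), np.float64(-0.001)), (164, np.float64(0.352), np.float64(0.393), np.float64(-0.001)), (168, np.float64(0.368), np.float64(0.386), np.float64(-0.001))]
```

View pics/s2.png

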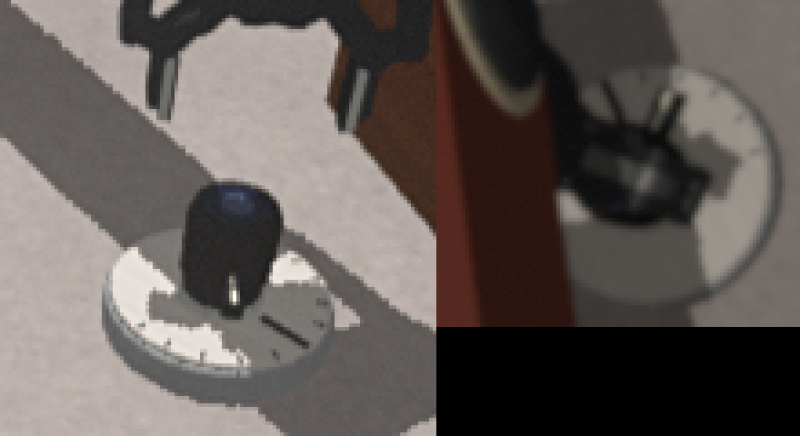

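Run:
```python
from rig import r
import numpy as np
for i in range(3):
    s=r.read_state();print(s['time'],s['tool_pos'],s['joints'],s['joint_vel'])
    p,d=r.camera("scene")
c=r.calibration("scene");K=c['intrinsics'];v,u=np.mgrid[0:420,0:560]
W=(np.stack([(u-K[0,2])/K[0,0]*d,(v-K[1,2])/K[1,1]*d,d],-1)-c['t'])@c['R']
e=np.hypot(W[...,0]-.4925,W[...,1]-.2415)
m=(e<.065)&(e>.03)&(W[...,2]>.1)&(W[...,2]<.3)
print(m.sum(),np.sort(W[m][:,2])[:20]); x=W[m];x=x[x[:,2]<.19]
yaw=-.335;ty=np.array([np.sin(yaw),-np.cos(yaw)]);
a=x[x[:,1]<.235];b=x[x[:,1]>.245];print(a.mean(0),b.mean(0),len(a),len(b))
```

```text
2.8 [0.49317699 0.24175705 0.1071819 ] [ 3.20330791e-01 -4.91542895e-02  1.88265748e+00 -1.10645148e-04
  1.30467837e+00  2.22511023e+00] [ 0.00522247 -0.00238414 -0.01142446  0.00117122 -0.0022828   0.00105555]
2.85 [0.49332435 0.24197997 0.10736731] [ 3.20598391e-01 -4.91612629e-02  1.88233652e+00 -4.46103619e-05
  1.30451371e+00  2.22514142e+00] [ 0.00604723  0.00100157 -0.00064275  0.0011107  -0.00305096 -0.00119469]
2.9 [0.49323749 0.24206371 0.10724347] [ 3.20783972e-01 -4.90264931e-02  1.88242595e+00 -2.48942341e-05
  1.30443161e+00  2.22516577e+00] [ 0.00527455  0.00341152  0.00380461 -0.00018657 -0.00038523 -0.00059725]
2564 [0.14575716 0.14733112 0.14743106 0.14786886 0.14839424 0.14867737
 0.14912332 0.14941878 0.14943197 0.14951361 0.14967047 0.15017031
 0.15018915 0.15026771 0.15067002 0.15067185 0.15088261 0.15130547
 0.15130911 0.15150915]
[0.48429199 0.19099933 0.17014849] [0.51405626 0.28371441 0.16879893] 145 185
```

The pictures put the open fingertips at z≈0.147 m. The state's TCP (0.107) implies about 0.112. I'll go down in steps and recheck with the camera.

Request:
jog_arm(
  rows=[0, 0, 12, 0, 0, 0, 24, 0, 0, 0, 34, 0, 0, 0, 34, 0, 0, 0, 34, 0],
)

```text
time: 3.45
tool_pos: [0.4913, 0.2417, 0.07]
eef_rot: [0.0, 0.986, -0.166, -0.001]
ft_force: [-0.0, 0.3, 0.2]
grip_width: 0.0856
```

```bash
cat > tips.py <<'E'
from rig import r
import numpy as np,cv2,sys
p,d=r.camera("scene")
s=r.read_state();print(s['time'],s['tool_pos'],s['ft_force'],s['grip_width'])
c=r.calibration("scene");K=c['intrinsics'];v,u=np.mgrid[0:420,0:560]
W=(np.stack([(u-K[0,2])/K[0,0]*d,(v-K[1,2])/K[1,1]*d,d],-1)-c['t'])@c['R']
e=np.hypot(W[...,0]-.4925,W[...,1]-.2415)
m=(e<.065)&(e>.032)&(W[...,2]>.065)&(W[...,2]<.3);x=W[m]
for a in(x[x[:,1]<.235],x[x[:,1]>.245]):
    a=a[np.argsort(a[:,2])][:30];print(len(a),a[:3].round(3),a.mean(0))
a=cv2.resize(p[100:240,300:440],None,fx=4,fy=4,interpolation=3)
cv2.imwrite(sys.argv[1],a[:,:,::-1])
E
python3 tips.py pics/s3.png
```

```text
3.5 [0.49179718 0.24187857 0.07070364] [ 0.43674253 -0.3168451   0.06258455] 0.085701094048907
30 [[0.48  0.193 0.111]
 [0.484 0.195 0.111]
 [0.485 0.192 0.112]] [0.48315199 0.19205867 0.11752824]
30 [[0.504 0.282 0.109]
 [0.502 0.282 0.11 ]
 [0.516 0.284 0.11 ]] [0.51069173 0.28268893 0.11472924]
```

View pics/s3.png

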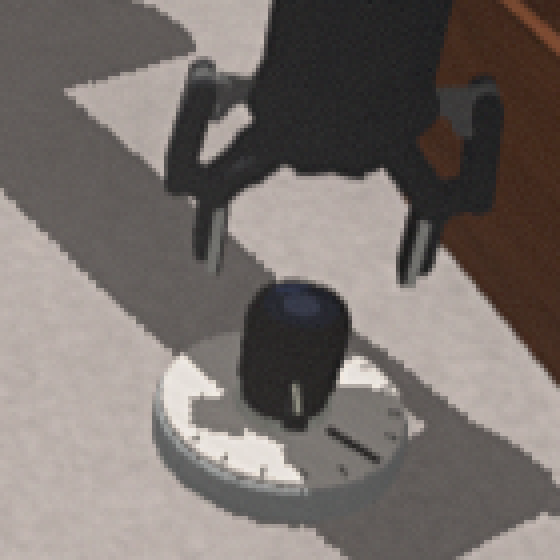

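The tips are about 40 mm higher than the state suggests (crop (212,270) and (408,280)). They are still above the lens top, which agrees with the depth image. I'll trust vision and keep going down in small steps.

Request:
jog_arm(
  rows=[0, 0, 10, 0, 0, 0, 20, 0, 0, 0, 25, 0, 0, 0, 25, 0, 0, 0, 25, 0],
)

```text
time: 4.0
tool_pos: [0.4917, 0.2418, 0.0456]
eef_rot: [0.0, 0.986, -0.166, -0.0]
ft_force: [0.3, 0.8, -0.7]
grip_width: 0.0853
```

```bash
python3 tips.py pics/s4.png
```

```text
4.05 [0.4919813  0.2419292  0.04601883] [-0.45548931  0.97425412  0.07449159] 0.08543124531451927
30 [[0.483 0.192 0.087]
 [0.486 0.195 0.089]
 [0.486 0.193 0.089]] [0.48397724 0.19204641 0.09420752]
30 [[0.509 0.28  0.084]
 [0.507 0.281 0.085]
 [0.514 0.282 0.085]] [0.51175209 0.28185532 0.09108828]
```

View pics/s4.png

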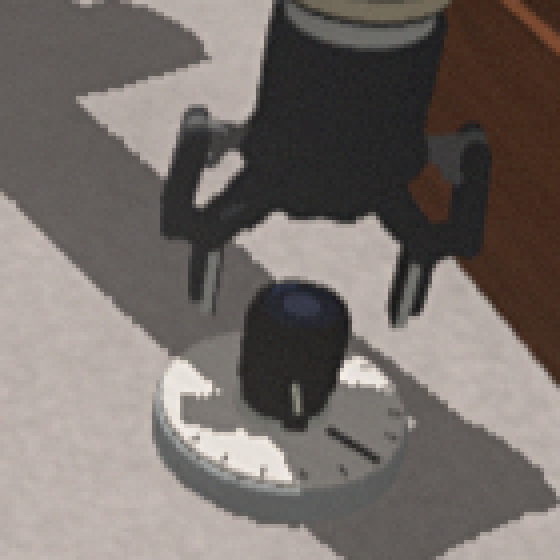

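Request:
jog_arm(
  rows=[0, 0, 8, 0, 0, 0, 16, 0, 0, 0, 24, 0, 0, 0, 24, 0, 0, 0, 24, 0],
)

```text
time: 4.55
tool_pos: [0.4914, 0.2417, 0.0213]
eef_rot: [0.0, 0.986, -0.166, -0.001]
ft_force: [-0.5, -0.5, -0.3]
grip_width: 0.0855
```

```bash
python3 tips.py pics/s5.png
```

```text
4.6 [0.49182215 0.24185451 0.02177159] [-0.20552531 -0.67307459 -0.15823756] 0.08533219725101225
30 [[0.479 0.19  0.067]
 [0.486 0.192 0.067]
 [0.488 0.195 0.067]] [0.4833513  0.19145646 0.07221054]
30 [[0.516 0.279 0.065]
 [0.518 0.282 0.066]
 [0.511 0.279 0.066]] [0.51195789 0.28299664 0.06984594]
```

View pics/s5.png

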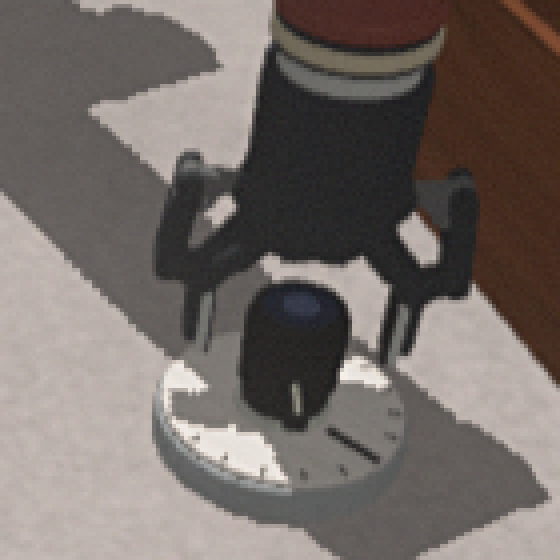

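The tips now straddle the middle of the ring at z≈0.061, and there is no contact force. Closing.

Request:
jog_arm(
  rows=[0, 0, 0, 0, 0, 0, 0, 0, 0, 0, 0, 0, 0, 0, 0, 0, 0, 0, 0, 0],
  grip=1,
  squeeze=30,
)

```text
time: 5.1
tool_pos: [0.4921, 0.2418, 0.0225]
eef_rot: [0.0, 0.986, -0.166, 0.0]
ft_force: [-2.7, -2.8, 4.8]
grip_width: 0.049
```

Request:
jog_arm(
  rows=[0, 0, 0, 0, 0, 0, 0, 0, 0, 0, 0, 0],
)

```text
time: 5.4
tool_pos: [0.492, 0.2418, 0.0225]
eef_rot: [0.0, 0.986, -0.166, 0.0]
ft_force: [-2.3, -2.2, 6.4]
grip_width: 0.0492
```

```bash
python3 tips.py pics/s6.png
```

```text
5.45 [0.49203326 0.24177639 0.02249244] [-1.70179639 -1.70860935  6.21268672] 0.0493986897794402
30 [[0.488 0.208 0.065]
 [0.487 0.202 0.066]
 [0.485 0.207 0.066]] [0.48690647 0.20644435 0.07118828]
30 [[0.51  0.275 0.066]
 [0.509 0.269 0.066]
 [0.51  0.271 0.067]] [0.50973267 0.27177962 0.07682974]
```

View pics/s6.png

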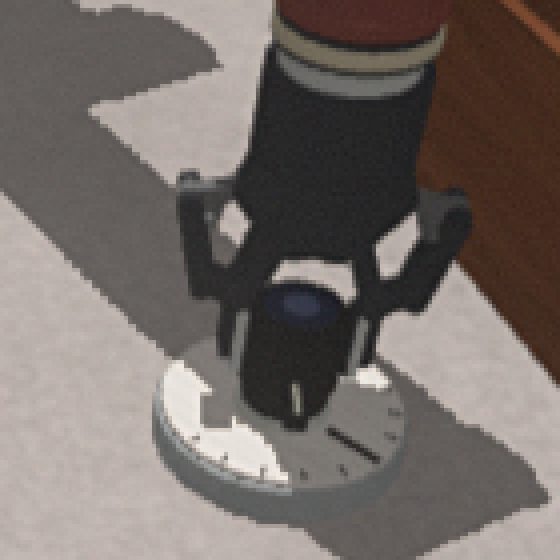

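The ring is gripped (opening 49 mm, small forces). Now turning it counter-clockwise, which is a negative turn about the tool's z.

Request:
jog_arm(
  rows=[0, 0, 0, -0.08, 0, 0, 0, -0.16, 0, 0, 0, -0.24, 0, 0, 0, -0.32, 0, 0, 0, -0.4],
)

```text
time: 5.95
tool_pos: [0.4921, 0.2424, 0.0225]
eef_rot: [-0.0, 0.999, 0.035, 0.0]
ft_force: [-2.8, -0.6, 5.0]
grip_width: 0.0492
```

```bash
python3 tips.py pics/s7.png; python3 rem.py .4915 .2415 .0225 .5
```

```text
6.0 [0.49215464 0.24234854 0.02250204] [-1.87445505 -0.36627736  4.33729333] 0.04898339355468387
30 [[0.501 0.209 0.065]
 [0.497 0.205 0.065]
 [0.506 0.212 0.066]] [0.49789341 0.20592664 0.07047316]
30 [[0.496 0.277 0.065]
 [0.495 0.28  0.066]
 [0.495 0.277 0.067]] [0.49741424 0.27825812 0.08290867]
t 6.0 [0.49215464 0.24234854 0.02250204] yaw 0.07194654863899008 shift mm [-0.7139461   0.79928376  0.00080582] turn -0.4280534513610099 [-1.87445505 -0.36627736  4.33729333] 0.04898339355468387 1.8200863560798495
```

View pics/s7.png

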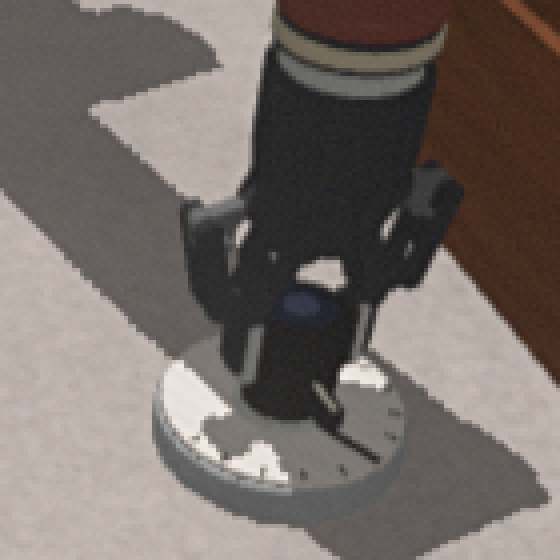

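The ring follows the jaws: the tab is now at crop (325,398) and the index line runs from (340,432) to (378,462). About 0.42 rad is left.

Request:
jog_arm(
  rows=[0, 0, 0, -0.08, 0, 0, 0, -0.16, 0, 0, 0, -0.24, 0, 0, 0, -0.32, 0, 0, 0, -0.42],
)

```text
time: 6.5
tool_pos: [0.492, 0.243, 0.0225]
eef_rot: [-0.001, 0.97, 0.242, 0.001]
ft_force: [-2.7, 3.0, 5.5]
grip_width: 0.0492
```

```bash
python3 tips.py pics/s8.png; python3 rem.py .4915 .2415 .0225 .5
python3 - <<'E'
import numpy as np
from rig import r
p,d=r.camera("scene");p=p.astype(int);c=r.calibration("scene");K=c['intrinsics'];o=-c['R'].T@c['t']
v,u=np.mgrid[0:420,0:560];D=np.stack([(u-K[0,2])/K[0,0],(v-K[1,2])/K[1,1],u*0+1.],-1)
W=(D*d[...,None]-c['t'])@c['R'];C=np.array([.491,.2425]);C=np.array([.491,.242])
e=W[...,:2]-C;R=np.hypot(e[...,0],e[...,1])
m=(W[...,2]>.05)&(W[...,2]<.064)&(R>.031)&(R<.054);x=e[m];print("tab",m.sum(),np.arctan2(*x.mean(0)[::-1]),x.mean(0))
w=m&(p.sum(2)>220);print("white",w.sum(),np.arctan2(*e[w].mean(0)[::-1]))
E
```

```text
6.55 [0.4919769  0.24295936 0.02248991] [-3.25293132  2.91163195  4.98634858] 0.04914915737743802
30 [[0.515 0.214 0.065]
 [0.515 0.212 0.065]
 [0.505 0.21  0.066]] [0.51125688 0.211075   0.0694747 ]
30 [[0.487 0.274 0.069]
 [0.487 0.273 0.072]
 [0.485 0.275 0.078]] [0.48262586 0.27910465 0.0947196 ]
t 6.55 [0.4919769  0.24295936 0.02248991] yaw 0.49189645870570614 shift mm [-1.10959894  1.06107409 -0.01338551] turn -0.008103541294293859 [-3.25293132  2.91163195  4.98634858] 0.04914915737743802 1.4001035201881178
tab 88 0.004538444486789699 [0.03017027 0.00013693]
white 36 -0.02055032704605167
```

View pics/s8.png

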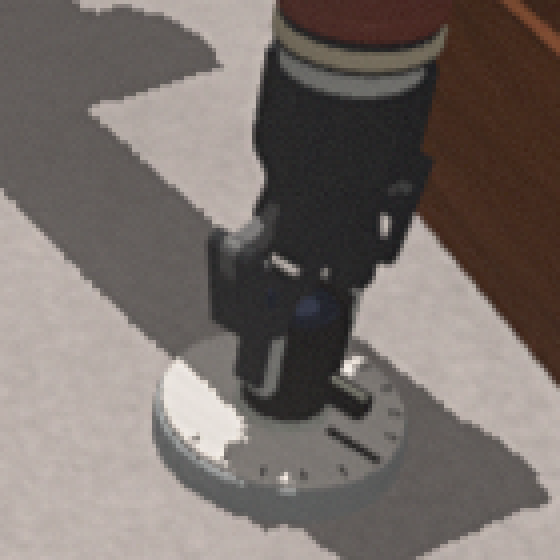

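The white line on the tab, (335,378)–(360,395), is parallel to the index line, (330,430)–(378,462), and straight above it. Releasing.

Request:
jog_arm(
  rows=[0, 0, 0, 0, 0, 0, 0, 0, 0, 0, 0, 0, 0, 0, 0, 0, 0, 0, 0, 0],
  grip=-1,
)

```text
time: 7.1
tool_pos: [0.4918, 0.2418, 0.0217]
eef_rot: [0.0, 0.971, 0.241, -0.0]
ft_force: [0.3, -0.6, 0.5]
grip_width: 0.0852
```

Request:
jog_arm(
  rows=[0, 0, -10, 0, 0, 0, -30, 0, 0, 0, -55, 0, 0, 0, -80, 0, 0, 0, -110, 0],
)

```text
time: 7.6
tool_pos: [0.4914, 0.2417, 0.133]
eef_rot: [0.0, 0.971, 0.241, -0.0]
ft_force: [0.8, 0.2, 0.4]
grip_width: 0.0855
```

Request:
jog_arm(
  rows=[-20, 0, -20, 0, -60, 0, -30, 0, -90, 0, -30, 0, -120, 0, -30, 0, -120, 0, -30, 0],
)

```text
time: 8.1
tool_pos: [0.3838, 0.1849, 0.1622]
eef_rot: [0.0, 0.971, 0.241, 0.0]
ft_force: [0.5, 1.0, -0.7]
grip_width: 0.0854
```

Run:
```python
import numpy as np,cv2
from rig import r
C=np.array([.491,.242])
s=r.read_state();print(s['time'],s['tool_pos'],s['grip_width'],s['ft_force'])
ims=[]
for n in("scene","top"):
    p,d=r.camera(n);q=p;p=p.astype(int);c=r.calibration(n);K=c['intrinsics']
    v,u=np.mgrid[0:420,0:560];D=np.stack([(u-K[0,2])/K[0,0],(v-K[1,2])/K[1,1],u*0+1.],-1)
    W=(D*d[...,None]-c['t'])@c['R'];e=W[...,:2]-C;R=np.hypot(e[...,0],e[...,1])
    m=(W[...,2]>.046)&(W[...,2]<.064)&(R>.03)&(R<.054);x=e[m]
    if len(x):print(n,"tab",m.sum(),np.arctan2(*x.mean(0)[::-1]),x.mean(0))
    w=m&(p.sum(2)>220);print("white",w.sum(),np.arctan2(*e[w].mean(0)[::-1]) if w.any() else 0)
    ims.append(cv2.resize(q[150:240,325:425] if n=="scene" else q[205:295,110:210],None,fx=4,fy=4,interpolation=3))
    cv2.imwrite(f"pics/end_{n}.png",q[:,:,::-1])
cv2.imwrite("pics/s9.png",np.hstack(ims)[:,:,::-1])
```

```text
8.1 [0.38384293 0.18494233 0.16224144] 0.08537543626203595 [ 0.49732518  1.03680822 -0.74026499]
scene tab 73 0.40541788767805437 [0.03636088 0.01560588]
white 26 0.48339939330764287
top tab 62 0.48705645811133924 [0.03498605 0.01852907]
white 37 0.5463477952605604
```

View pics/s9.png

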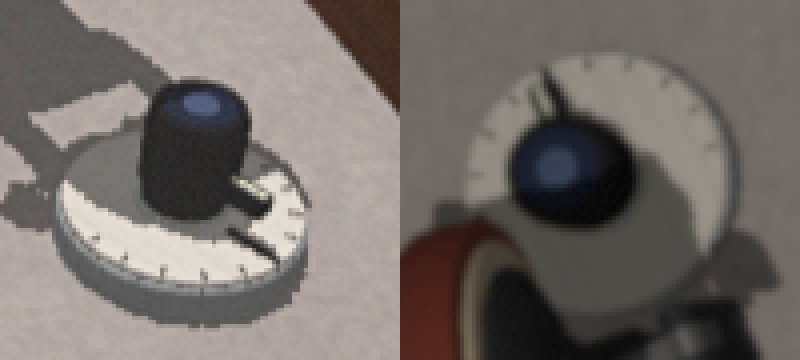

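View pics/end_scene.png

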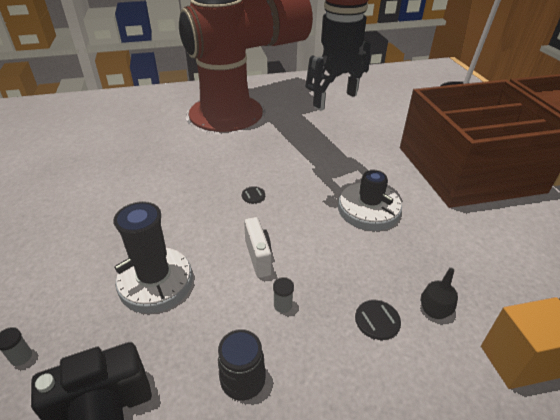

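The tab sits over the index line in both views. The measured tab angles are 0.48 (scene) and 0.49–0.55 (top), against index angles of 0.46 and 0.50. The tall lens at (148,250) looks unchanged and the gripper is clear.

```bash
python3 -c "
from rig import r
print(r.job_done())"
```

```text
the job is handed in; nothing more can be done
None
```

I gripped the short lens's focus ring from above and turned it about 0.82 rad counter-clockwise. I then let go, backed the arm away and handed the job in at about 8.2 s. No verdict was reported.

- **Tab over the index line:** the last pictures put it within about 0.05 rad in both cameras, against the 0.2 rad allowed. The tab's white line read 0.48 rad in the scene view and 0.55 in the top view. The index line read 0.46 and 0.50. A cruder reading of the whole tab gave 0.41 and 0.49.
- **Tall lens:** the arm never went near it, and it looks unchanged in the last scene picture. I judged this by eye, not by measuring its tab.
- **Clear of the lens:** the gripper was fully open and well away, with force readings at noise level.
- **Disagreement not explained:** the camera depth showed the open fingertips about 40 mm above the reported TCP height, where the tool description gives about 5 mm. I set the gripping height from the pictures. The ring followed the jaws, with less than 8 N on the wrist in every reading.

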